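# Lever the bakelite covers out of the service jig

## Robot

A 6-joint arm with a two-finger parallel gripper is mounted at the origin on the work surface. World frame = base frame: x ahead of the robot, y to its left, z up, the work surface at z = 0. Lengths are in m, angles in degrees, forces in N, time in s.
With the tool pointing down it reaches from about 0.35 to 0.875 m from the base axis. Payload 4.2 kg.
Tool frame: the origin (TCP) lies midway between the tips of the shut fingers; the grasp point (between the pads) lies 19 mm behind it; y points along the fingers, z is the direction in which the jaws open and shut, and the axes are right-handed (so a half turn about y gives the same grasp; the last joint's range is limited). The gripper opens to 87 mm and grips with 3 to 60 N. Pads are 19 mm wide; open, the fingers measure 117 mm over their backs; the gripper's body (75 mm by 190 mm) begins 51 mm behind the grasp point.
Start: joints at [-57.72, 22.042, 0.453, 0, -68.411, -14.817], TCP at [0.188, -0.596, 0.223] pointing down, gripper open.
Joint ranges: [-179.83, 179.83], [-69.29, 118.12], [-61.27, 80.66], [-181.25, 117.63], [-171.15, -9.14], [-177.46, 177.46]. Speed limits (degrees/s): [159.86, 159.86, 180, 180, 180, 180].

## Interface

Orientations are given as [roll, pitch, yaw] about the fixed x, y, z axes, in that order (R = Rz(yaw) Ry(pitch) Rx(roll)).
In Python, from workcell import env gives the robot as it stands. The module is installed in compiled form; this text tells all that it offers. Calls block until the motion is done:
- env.goto(position, orientation): joint-space move of the TCP to a pose.
- env.move_straight(position, rotation=None, rate=0.15, force_limit=None): straight line of the TCP; rotation=None keeps the orientation; rate is the mean speed in m/s. With force_limit (N) it stops when the force on the tool has changed by that much, and returns True; else False.
- env.set_joints(angles): joint-space move.
- env.gripper_to(opening, grasp_force=None): opening from 0.0 (shut) to 1.0 (fully open); grasp_force is the grip in N (None keeps the last); returns when the fingers have stopped.
- env.dwell(seconds).
- env.inverse_kinematics(position, orientation): joint angles nearest the present ones, or None.
- env.read_state(): the state.
- env.grab_frame(name): name is "side" or "top" or "wrist"; returns a dict with "image" (480x640x3 uint8, blue, green, red), "fx", "fy", "cx", "cy" (pixels), "position" and "orientation" of the camera in the world. Camera axes: x right, y up, looking along -z (the intrinsics and any distortion apply to the point x, -y, -z); pixel columns grow to the right and rows downward; lengths in m; the calibration is good to about 2 mm. A picture is of the moment at which its call begins. There is no depth.
A pose or a line that the arm cannot do raises env.Unreachable and nothing moves.
- env.close_job(): hands the job in, once; it reports no verdict.
Trained networks look in a picture, given as the dict that the camera call returned (one of the last four; its "shot" number tells which), for a name from the list of things; names that differ only in an ending like _2 or _b are one class to them, and where a whole thing is asked for, a point or a joint stands for the part that bears it (a point fixed in the world has none). Each returns a list of dicts, best first, with "score" (0 to 1); they miss things now and then, are a little off and sometimes report something else, mostly with a low value. They report only what shows in the picture. A call takes as long as a camera call.
- env.search_frame(picture, thing): "xyz" ([x, y, z] in m, in world coordinates, good to about 4 mm: the middle of the surface that is visible of it).
- env.trace(picture, thing): "mask" (480x640 bool, what is visible of it).
The state is a dict: "clock": time; "joint_positions": joint angles; "qvel": joint speeds; "joint_torque": joint torques, N m; "position": TCP position; "tool_rot": TCP orientation; "force": force on the tool from outside, world axes, zero at the start; "wrist_torque": the same for the moment, N m; "opening": opening from 0.0 (shut) to 1.0 (fully open).
Only numpy, scipy, OpenCV 4.12 (cv2) and the standard library are available. Lean on these libraries where they do the work, as an engineer would, in place of code of your own. Each camera call takes 0.05 s, during which the arm holds its last target. There are 200 camera calls.

## Task

First clear the chrome second-stage body from in front of the blue jig into the empty bay of the open drawer, standing upright. Then use the orange-handled pry lever, blade under the cover's front edge, to spring up each black cover that is clipped in the jig, never pulling on a clipped cover with the fingers, and lay all the covers flat, right way up, in the white tray. Leave the pry lever lying flat on its rubber mat and do not disturb the other things on the bench and in the drawer.

Things in the scene. Friction and masses are not known exactly. Their poses are not given: they have to be found in the camera images.
- jig: blue service jig fixed to the bench, 135 (x) x 270 (y) x 76 mm high with aluminium walls on top. Origin: underside, below the middle nest's centre. Its front (-x side, towards the robot) is 84 mm from the origin; the lever goes in there. Three nests in a row along its y, 85 mm apart; one may be empty. A clipped cover is flush with the walls' rim, 76 mm above the bench
- slot0 (a point): pry slot of nest 0 (left, +y): middle of the front edge of its yellow sill, the fulcrum; axes as the jig's. Sill level, 65 mm above the bench. From 31 mm behind (+x of) this point it runs between the front walls, slot 24 mm wide. Cover's front edge 52 mm behind this point, its underside 7 mm above the sill: the blade goes in there; stop its tip 62 to 71 mm behind this point
- slot1 (a point): pry slot of nest 1 (middle): middle of the front edge of its yellow sill, the fulcrum; axes as the jig's. Sill level, 65 mm above the bench. From 31 mm behind (+x of) this point it runs between the front walls, slot 24 mm wide. Cover's front edge 52 mm behind this point, its underside 7 mm above the sill: the blade goes in there; stop its tip 62 to 71 mm behind this point
- slot2 (a point): pry slot of nest 2 (right, -y): middle of the front edge of its yellow sill, the fulcrum; axes as the jig's. Sill level, 65 mm above the bench. From 31 mm behind (+x of) this point it runs between the front walls, slot 24 mm wide. Cover's front edge 52 mm behind this point, its underside 7 mm above the sill: the blade goes in there; stop its tip 62 to 71 mm behind this point
- nest0 (a point): centre of nest 0 at seat height (62 mm above the bench, underside of a clipped cover's side skirts); axes as the jig's. A sprung brass latch under the cover's middle holds it: 10 to 17 N up on the blade tip frees it, with the blade pitched up about 8 degrees on the fulcrum; go on to 13 or more so that the cover's front comes to rest up on the front walls
- nest1 (a point): centre of nest 1 at seat height (62 mm above the bench, underside of a clipped cover's side skirts); axes as the jig's. A sprung brass latch under the cover's middle holds it: 10 to 17 N up on the blade tip frees it, with the blade pitched up about 8 degrees on the fulcrum; go on to 13 or more so that the cover's front comes to rest up on the front walls
- nest2 (a point): centre of nest 2 at seat height (62 mm above the bench, underside of a clipped cover's side skirts); axes as the jig's. A sprung brass latch under the cover's middle holds it: 10 to 17 N up on the blade tip frees it, with the blade pitched up about 8 degrees on the fulcrum; go on to 13 or more so that the cover's front comes to rest up on the front walls
- cover0_mid (a point): centre of the black cover that starts clipped in nest 0 (None if absent): 64 (x) x 56 (y) x 14 mm, 60 g, hollow below (4 mm top plate, side skirts). Axes as the jig's while clipped, z up. Levered at the front it swings up about its rear edge; once sprung it stays, tilted about 0.2 rad, its front edge 12 mm proud of the rim, and lifts out freely: grip it across y, near the front
- cover1_mid (a point): centre of the black cover that starts clipped in nest 1 (None if absent): 64 (x) x 56 (y) x 14 mm, 60 g, hollow below (4 mm top plate, side skirts). Axes as the jig's while clipped, z up. Levered at the front it swings up about its rear edge; once sprung it stays, tilted about 0.2 rad, its front edge 12 mm proud of the rim, and lifts out freely: grip it across y, near the front
- cover2_mid (a point): centre of the black cover that starts clipped in nest 2 (None if absent): 64 (x) x 56 (y) x 14 mm, 60 g, hollow below (4 mm top plate, side skirts). Axes as the jig's while clipped, z up. Levered at the front it swings up about its rear edge; once sprung it stays, tilted about 0.2 rad, its front edge 12 mm proud of the rim, and lifts out freely: grip it across y, near the front
- pry_mid (a point): centre of the pry lever's handle: orange handle 90 (x) x 30 (y) x 22 mm (z) with a flat steel blade, 14 mm wide and 3 mm thick, running on 90 mm from the handle's front end along +x; the blade's underside is level with the handle's underside (11 mm below this point). 110 g. z up when it lies on the mat
- pry_tip (a point): the end of the pry lever's blade, at half its thickness: 135 mm ahead (+x) of and 9.5 mm below the handle's centre
- mat: black rubber mat fixed to the bench, 180 (x) x 90 (y) x 3 mm; origin: centre of the underside. The pry lever lies on it at the start, and the handle's centre must be over it at the end
- stage_mid (a point): centre of the chrome second-stage body, a drum 60 mm across and 50 mm high, 260 g, standing upright on the bench just in front of the jig where the lever has to work; a round inlet stub reaches 49 mm along its +x and a flat mouthpiece port 48 mm along its -x, 30 mm wide; grip the drum across its y
- drawer: low wooden drawer unit fixed on the bench, its drawer standing half open towards -x. Origin: on the bench below the middle of the cabinet's front; cabinet 290 mm wide (y), 160 mm deep (+x), 72 mm high. The open drawer reaches from the origin to 180 mm in -x (brass pull beyond); floor 10 mm, sides 38 mm, front 45 mm above the bench
- bay (a point): centre of the floor of the empty bay, the larger (right, -y) half of the drawer: 170 mm (x) x 153 mm (y) inside, floor 10 mm above the bench, axes as the drawer's; a divider 26 mm high parts it from the small parts
- tray: white open tray fixed on the bench, 240 (x) x 130 (y) x 25 mm, walls and floor 5 mm; origin: centre of the underside. Room for three covers in a row along its x
- fitting0: bronze orifice fitting in the drawer's small-parts half: leave alone
- fitting1: bronze orifice fitting in the drawer's small-parts half: leave alone
- venturi: green plastic venturi lever in the drawer's small-parts half: leave alone
- jar: amber jar 56 mm across, 60 mm high, behind the jig: leave alone
- spanner: wrench lying behind the jig: leave alone
- brush: brush lying on the right of the bench: leave alone
- pot: blue cup 70 mm across, 60 mm high, at the right front: leave alone

How it is judged:
By the outcome, as a careful person would: the job done as asked, in the order asked, and still so for the second after the job is handed in, with the robot touching nothing.
Of cover0, cover1, cover2 only 2 to 3 are there at a start; the rules pass over those that are not, and their reading is None.
At some moment in a run one of pry, stage may be knocked a few centimetres aside while the robot is not near it.
Once in a run the grip may slacken for a moment while it holds something.
It also fails if it takes over 210 s, if anything falls off the work surface, if the arm or the gripper's body presses on something with over 40 N, if the wrist force passes 120 N, or if a joint passes its speed limit or range.

## Working session

There is one attempt and no reset: what is moved stays moved. The work goes in short steps, each a Python script; the robot and the scene stay as the last script left them, time stands still between calls to the robot, and variables do not carry over. Pictures are saved under pics/ and viewed, about 12 in all and at most 16, crops included, and the job is handed in when it is done.

```bash
mkdir -p pics
python3 - <<'E'
from workcell import env
import cv2,numpy as np
s=env.read_state();print(s['clock'],s['position'],s['tool_rot'],s['opening'],s['force'])
for c in ['top','side']:
    f=env.grab_frame(c);cv2.imwrite(f'pics/{c}0.png',f['image']);print(c,f['fx'],f['cx'],f['cy'],f['position'],f['orientation'],f.keys())
    for n in ['jig','cover0_mid','pry_mid','pry_tip','mat','stage_mid','drawer','tray','jar','pot','brush','spanner','venturi','slot0','nest1','bay']:
        try: print(n,[(np.round(d['xyz'],3).tolist(),round(d['score'],2)) for d in env.search_frame(f,n)][:4])
        except Exception as e: print(n,repr(e))
print(env.read_state()['clock'])
E
```

```text
0.0 [ 0.18738986 -0.59561702  0.22145608] [-8.98754955e+01  6.25101996e-03  1.74538631e+01] 1.0015756563423222 [-0.21222186 -0.46366464 -1.30915928]
top 591.2195192229956 323.1900196055831 238.353720225515 [ 0.36167773 -0.0185872   1.51218453] [  6.54015448   0.95859072 -89.77896171] dict_keys(['image', 'fx', 'fy', 'cx', 'cy', 'position', 'orientation', 'shot'])
jig [([0.584, 0.001, 0.074], 0.76), ([0.658, 0.383, 0.045], 0.45)]
cover0_mid [([0.64, 0.08, 0.08], 0.6)]
pry_mid [([0.379, 0.295, 0.023], 0.88), ([0.318, -0.332, 0.017], 0.34)]
pry_tip [([0.38, 0.292, 0.026], 0.77)]
mat [([0.362, 0.274, 0.003], 0.65)]
stage_mid [([0.47, -0.006, 0.047], 0.88)]
drawer [([0.662, 0.384, 0.044], 0.8), ([0.589, 0.002, 0.076], 0.54)]
tray [([0.548, -0.293, 0.005], 0.82)]
jar [([0.585, 0.002, 0.076], 0.69), ([0.775, -0.035, 0.062], 0.66)]
pot [([0.321, -0.33, 0.016], 0.86)]
brush [([0.458, -0.489, 0.019], 0.98)]
spanner [([0.788, 0.132, 0.006], 0.59)]
venturi []
slot0 [([0.591, 0.0, 0.072], 0.88), ([0.381, 0.293, 0.025], 0.36)]
nest1 [([0.588, 0.002, 0.073], 0.8)]
bay [([0.662, 0.387, 0.042], 0.67)]
[... 478 characters left out ...]
0.589, 0.462, 0.017], 0.17)]
stage_mid [([0.466, 0.011, 0.048], 0.61), ([0.515, 0.445, 0.024], 0.46)]
drawer [([0.658, 0.398, 0.043], 0.71)]
tray [([0.542, -0.29, 0.004], 0.91)]
jar [([0.768, -0.028, 0.047], 0.88), ([0.581, 0.032, 0.062], 0.37), ([0.383, 0.302, 0.027], 0.27), ([0.783, 0.137, 0.011], 0.18)]
pot [([0.324, -0.328, 0.04], 0.71), ([0.658, 0.398, 0.044], 0.18)]
brush [([0.455, -0.487, 0.014], 0.76)]
spanner [([0.785, 0.139, 0.009], 0.75), ([0.36, 0.286, 0.002], 0.72)]
venturi [([0.588, 0.46, 0.017], 0.73)]
slot0 [([0.584, 0.032, 0.064], 0.88), ([0.637, 0.089, 0.08], 0.43)]
nest1 [([0.584, 0.034, 0.062], 0.93), ([0.454, -0.484, 0.016], 0.27)]
bay [([0.661, 0.398, 0.044], 0.68)]
1.7
```

View pics/top0.png

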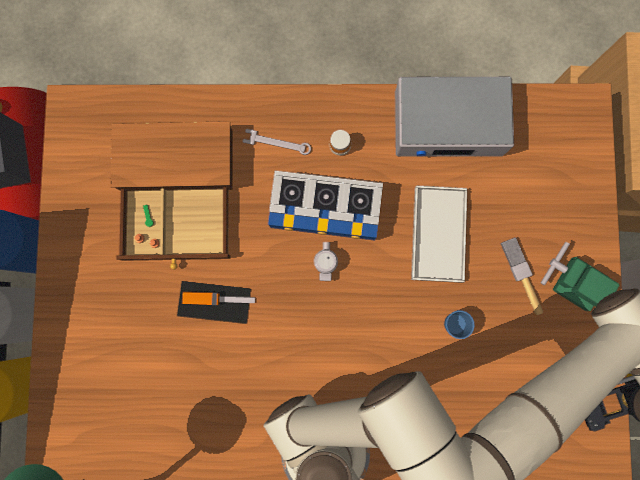

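View pics/side0.png

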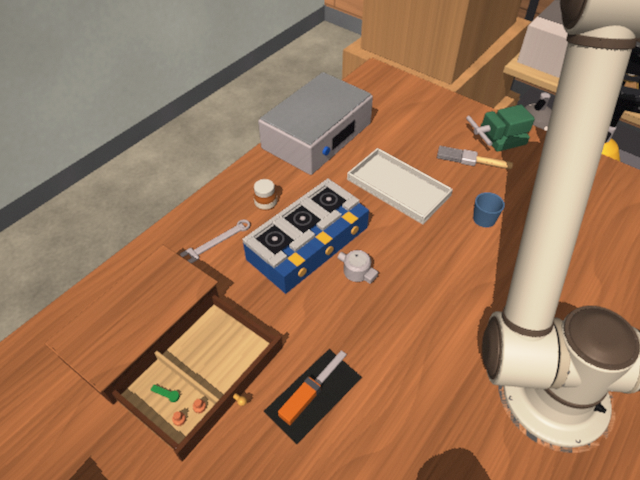

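Everything is visible and all three covers are present. The jig's rear edge runs (274,172) to (382,183), so it is yawed about -6°. The stage is at (326,262), the lever at (215,298), the tray at (440,233), and the empty bay at (195,222). I'll take a close wrist view next.

```bash
cat > h.py <<'E'
from workcell import env
import cv2,numpy as np
from scipy.spatial.transform import Rotation as Ro
def R(o): return Ro.from_euler('xyz',o,degrees=True).as_matrix()
def px2w(f,uv,z):
    uv=np.atleast_2d(np.asarray(uv,float))
    d=np.c_[(uv[:,0]-f['cx'])/f['fx'],-(uv[:,1]-f['cy'])/f['fy'],-np.ones(len(uv))]@R(f['orientation']).T
    p=np.array(f['position']);return (p+d*((z-p[2])/d[:,2])[:,None])
def w2px(f,P):
    q=(np.atleast_2d(P)-np.array(f['position']))@R(f['orientation'])
    return np.c_[f['cx']+f['fx']*q[:,0]/-q[:,2],f['cy']-f['fy']*q[:,1]/-q[:,2]]
def rect(f,m,z):
    """min-area rectangle (in world, at height z) of a mask: centre, sizes, angle of long side"""
    c=max(cv2.findContours(m.astype(np.uint8),0,cv2.CHAIN_APPROX_NONE)[0],key=cv2.contourArea)[:,0]
    w=px2w(f,c,z)[:,:2]
    (ctr,(a,b),ang)=cv2.minAreaRect((w*1000).astype(np.float32))
    if a<b:a,b,ang=b,a,ang+90
    return np.array(ctr)/1000,(a,b),(ang+90)%180-90
def grab(n,name=None):
    f=env.grab_frame(n)
    if name: cv2.imwrite(f'pics/{name}.png',f['image'])
    return f
def st():
    s=env.read_state();print('t',round(s['clock'],1),'pos',np.round(s['position'],4),'rot',np.round(s['tool_rot'],1),'F',np.round(s['force'],1),'open',round(s['opening'],3));return s
E
python3 - <<'E'
from h import *
env.goto([0.50,0.0,0.36],[-90,0,-6]);st()
f=grab('wrist','w1');print(f['fx'],f['cx'],f['cy'],f['position'],f['orientation'])
for n in ['cover0_mid','stage_mid','jig']:
    for d in env.trace(f,n)[:4]:
        m=d['mask'];ys,xs=np.nonzero(m);print(n,round(d['score'],2),m.sum(),xs.min(),xs.max(),ys.min(),ys.max(),rect(f,m,0.076 if n!='stage_mid' else .05))
E
```

```text
t 4.1 pos [ 0.5    -0.0005  0.3598] rot [-90.   0.  -6.] F [1.  0.7 0.3] open 0.998
341.1909812753131 325.5469086497994 241.55481669774593 [0.42351075 0.00860485 0.52201155] [-1.62128280e+01  2.80756748e-02  8.39266973e+01]
cover0_mid 0.88 1458 374 415 272 313 (array([0.6386731 , 0.08368294]), (63.81800842285156, 55.06855392456055), -6.9525909423828125)
stage_mid 0.93 1913 303 346 144 212 (array([0.47064172, 0.00217954]), (91.01586151123047, 59.34024429321289), -23.211456298828125)
jig 0.79 12154 239 433 223 317 (array([0.59788367, 0.00398962]), (268.8396301269531, 140.22398376464844), 83.94202423095703)
jig 0.35 1987 303 346 143 214 (array([0.46813956, 0.00131809]), (88.52992248535156, 54.39247512817383), 18.966989517211914)
```

View pics/w1.png

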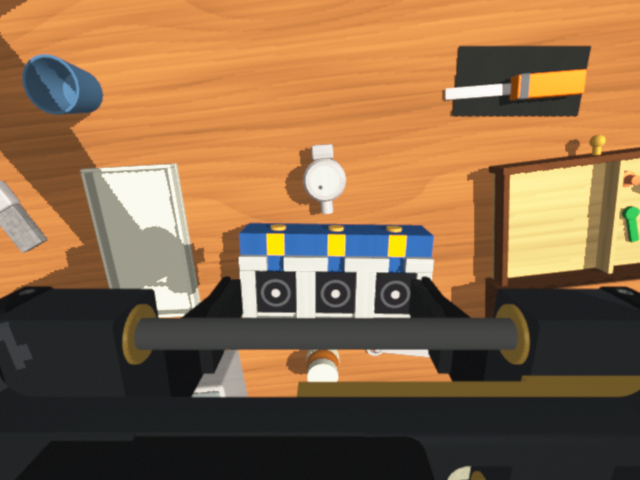

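The wrist view shows the jig front with yellow sills at (276,245), (336,245) and (397,245), the three covers below them, and the stage drum at (324,180). I'll work out the poses from these pixels.

```bash
cat >> h.py <<'E'
def covers(f,roi,z=0.076,thr=60,lo=500,hi=4000):
    x0,x1,y0,y1=roi;g=np.zeros(f['image'].shape[:2],np.uint8)
    g[y0:y1,x0:x1]=(f['image'][y0:y1,x0:x1].max(2)<thr)*255
    g=cv2.morphologyEx(g,cv2.MORPH_CLOSE,np.ones((13,13)))
    g=cv2.morphologyEx(g,cv2.MORPH_OPEN,np.ones((7,7)))
    out=[]
    n,l,s,_=cv2.connectedComponentsWithStats(g)
    for i in range(1,n):
        if lo<s[i,4]<hi: out.append(rect(f,l==i,z))
    return out
def stage(f):
    d=env.trace(f,'stage_mid')[0];m=d['mask'].astype(np.uint8)
    # fit with rendered silhouette of drum + stubs
    from scipy.optimize import minimize
    t=np.linspace(0,2*np.pi,40)
    def sil(p):
        x,y,a=p;o=np.zeros(m.shape,np.uint8);c,s=np.cos(a),np.sin(a)
        def put(L):
            L=np.array(L);P=np.c_[x+c*L[:,0]-s*L[:,1],y+s*L[:,0]+c*L[:,1],L[:,2]]
            u=w2px(f,P)
            h=cv2.convexHull((u*16).astype(np.int32));cv2.fillConvexPoly(o,h,1,shift=4)
        put([(.03*np.cos(q),.03*np.sin(q),z) for q in t for z in (0,.05)])
        put([(X,Y,.025+dz) for X in (.02,.049) for Y in (-.009,.009) for dz in(-.009,.009)])
        put([(X,Y,.025+dz) for X in (-.02,-.048) for Y in (-.015,.015) for dz in(-.008,.008)])
        return o
    ys,xs=np.nonzero(m);c0=px2w(f,[[xs.mean(),ys.mean()]],.03)[0]
    best=None
    for a in np.radians([-25,-10,0,10,25]):
        r=minimize(lambda p:(sil(p*[1,1,10])!=m).sum(),[c0[0],c0[1],a/10],method='Nelder-Mead',options=dict(initial_simplex=np.array([c0[0],c0[1],a/10])+np.array([[0,0,0],[.01,0,0],[0,.01,0],[0,0,.02]]),xatol=1e-4))
        if best is None or r.fun<best.fun:best=r
    return best.x[0],best.x[1],np.degrees(best.x[2]*10),best.fun/m.sum(),d['score']
E
python3 - <<'E'
from h import *
f=grab('wrist');t=grab('top','top1');s=grab('side')
print('wcov',covers(f,(240,436,262,322)))
print('stage w',stage(f));print('stage t',stage(t));print('stage s',stage(s))
for ff,nm in((f,'w'),(t,'t'),(s,'s')):
    for n,z in(('tray',.025),('mat',.003),('pry_mid',.022)):
        for d in env.trace(ff,n)[:1]: print(nm,n,round(d['score'],2),rect(ff,d['mask'],z))
    hsv=cv2.cvtColor(ff['image'],cv2.COLOR_BGR2HSV)
    o=cv2.inRange(hsv,(8,200,180),(16,255,255))
    n,l,sa,_=cv2.connectedComponentsWithStats(o);i=1+np.argmax(sa[1:,4]);print(nm,'orange',rect(ff,l==i,.022))
    y=cv2.inRange(hsv,(20,180,150),(32,255,255));n,l,sa,c=cv2.connectedComponentsWithStats(y)
    for i in range(1,n):
        if sa[i,4]>60: print('  yellow',sa[i],rect(ff,l==i,.065))
E
```

```text
wcov [(array([ 0.62630249, -0.08476915]), (74.88967895507812, 54.640037536621094), -6.06512451171875), (array([6.35379333e-01, 1.32757187e-04]), (75.1457290649414, 52.68405532836914), -6.475242614746094), (array([0.64756891, 0.10067334]), (88.83285522460938, 75.011474609375), 83.93901824951172)]
stage w (np.float64(0.47393660111165276), np.float64(0.0011402197870108135), np.float64(-0.91257853554762), np.float64(0.06649616368286446), 0.84)
stage t (np.float64(0.4741088069974202), np.float64(0.0005497680588707912), np.float64(0.09412322594414953), np.float64(0.17647058823529413), 0.96)
stage s (np.float64(0.4748463489249053), np.float64(0.0012131425435959417), np.float64(-8.058558762771758), np.float64(0.17848970251716248), 0.8)
w tray 0.7 (array([ 0.54519202, -0.2818468 ]), (240.08123779296875, 139.9916534423828), -3.0235595703125)
w mat 0.87 (array([0.35270166, 0.28753687]), (180.40231323242188, 51.22539520263672), 83.91991424560547)
w pry_mid 0.9 (array([0.37932654, 0.26865225]), (185.26339721679688, 31.285167694091797), 88.31804656982422)
w orange (array([0.39451743, 0.32502075]),
[... 1225 characters left out ...]
 (array([0.37814368, 0.27688358]), (176.91285705566406, 35.90093231201172), 88.51411437988281)
s orange (array([0.38072171, 0.32560849]), (77.49366760253906, 30.495960235595703), -89.9868728024885)
  yellow [587 138  31  21 335] (array([ 0.17703276, -0.68659528]), (75.67825317382812, 70.69253540039062), 11.1806640625)
  yellow [343 213  14  10  83] (array([ 0.5516698 , -0.07602322]), (28.372997283935547, 20.566930770874023), -7.9405517578125)
  yellow [317 232  14  12  91] (array([0.56205823, 0.00870245]), (28.104106903076172, 20.285459518432617), -6.586585998535156)
  yellow [289 253  15  13 104] (array([0.57216559, 0.09269606]), (28.696226119995117, 21.111976623535156), -6.174324035644531)
```

Run:
```python
import cv2
a=cv2.imread('pics/w1.png')[130:330,220:620]
cv2.imwrite('pics/w1c.png',cv2.resize(a,None,fx=2,fy=2,interpolation=cv2.INTER_CUBIC))
```

```text
(no output)
```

View pics/w1c.png

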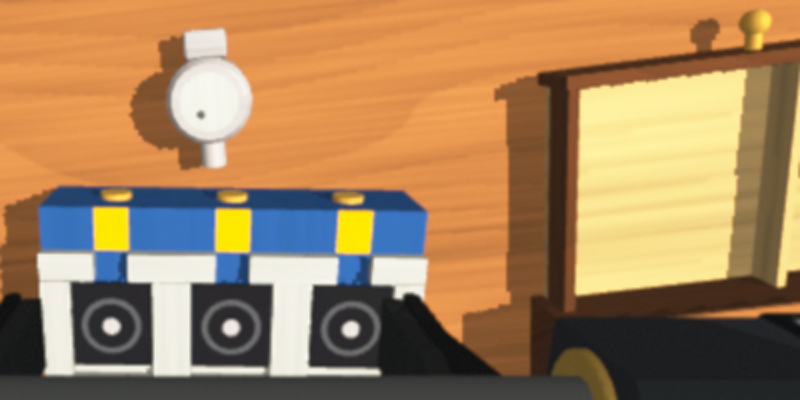

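The sills agree between the wrist and side cameras to under 1 mm, and the jig yaw is about -6.5°. Next I'll pick up the stage, once I have the bay position.

Run:
```python
from h import *
t=grab('top');f=grab('wrist')
print(px2w(t,[[165,190],[226,188],[226,255],[165,255]],.01)[:,:2].round(3).tolist())
print(px2w(f,[[508.5,172.5],[508.5,279],[595,163]],.01)[:,:2].round(3).tolist())
b=px2w(t,[[196,222]],.01)[0];print(b)
x,y,a=stage(f)[:3];print(x,y,a)
env.gripper_to(1.0)
env.goto([x,y,.12],[-90,0,a]);
print(env.move_straight([x,y,.017],rate=.1,force_limit=15));st()
env.gripper_to(0.3,grasp_force=35);st()
```

```text
[[0.659, 0.418], [0.665, 0.26], [0.491, 0.256], [0.49, 0.412]]
[[0.494, 0.273], [0.665, 0.28], [0.494, 0.398]]
[0.57557859 0.33497655 0.01      ]
0.47404434525925954 0.0008212027571537735 -0.8931595039733577
False
t 7.6 pos [0.4746 0.001  0.0175] rot [-90.   -0.1  -0.9] F [-0.1  1.   0.7] open 1.001
t 8.2 pos [0.474  0.0007 0.0172] rot [-90.    0.   -0.9] F [-0.  -1.1  2.9] open 0.682
```

Run:
```python
from h import *
p=env.read_state()['position']
env.move_straight([p[0],p[1],.14],rate=.15);st()
env.move_straight([.577,.338,.14],rotation=[-90,0,2],rate=.2);s=st()
f=grab('side','s2')
print(env.move_straight([.577,.338,.031],rate=.08,force_limit=6));st()
```

```text
t 9.2 pos [0.473  0.0006 0.1388] rot [-90.    0.2  -0.9] F [-0.5 -0.1 -4.6] open 0.677
t 11.1 pos [0.5768 0.3372 0.1401] rot [-90.   0.   2.] F [ 0.1 -0.2 -3.3] open 0.683
False
t 12.7 pos [0.5774 0.3383 0.0317] rot [-90.   -0.1   2. ] F [ 0.3  0.2 -3.3] open 0.68
```

View pics/s2.png

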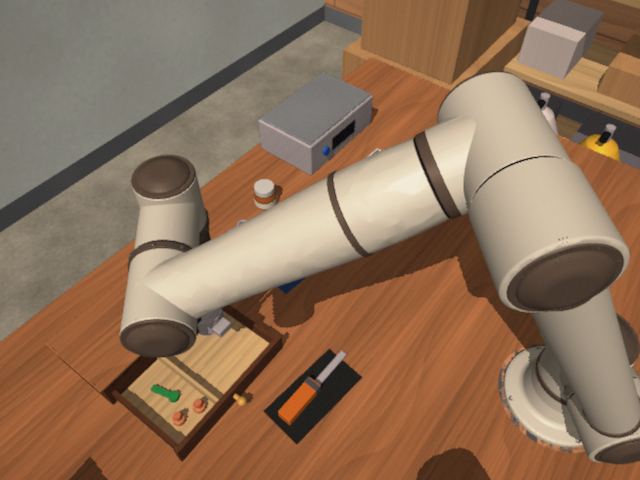

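The stage is held over the bay at (215,323), about 4 mm above the floor. I'll lower it to contact and release.

Run:
```python
from h import *
print(env.move_straight([.577,.338,.022],rate=.03,force_limit=4));st()
env.gripper_to(0.87);st()
env.move_straight([.577,.338,.15],rate=.15)
env.goto([.47,.27,.36],[-90,0,-91.7]);
f=grab('wrist','w3');t=grab('top','t3')
print(stage(f),stage(t))
for ff in(f,t):
    for n,z in(('pry_mid',.022),('mat',.003)):
        d=env.trace(ff,n)
        if d: print(n,d[0]['score'],rect(ff,d[0]['mask'],z))
    hsv=cv2.cvtColor(ff['image'],cv2.COLOR_BGR2HSV)
    o=cv2.inRange(hsv,(5,170,130),(24,255,255))&(d[0]['mask']*0+1).astype(np.uint8)*255
    n,l,sa,_=cv2.connectedComponentsWithStats(o)
    for i in range(1,n):
        if sa[i,4]>300: print(sa[i],rect(ff,l==i,.022))
st()
```

```text
True
t 12.9 pos [0.5779 0.3387 0.0271] rot [-89.9  -0.1   2. ] F [-0.3  0.1  4.7] open 0.682
t 13.6 pos [0.5764 0.3376 0.0248] rot [-90.    0.1   2. ] F [-0.6 -0.   0.6] open 0.867
(np.float64(0.5785073096835321), np.float64(0.33942802986304277), np.float64(0.7221392322424268), np.float64(0.0441306266548985), 0.77) (np.float64(0.6380599791575501), np.float64(0.0007997738571025434), np.float64(-45.80859010569169), np.float64(0.24), 0.75)
pry_mid 0.78 (array([0.37995474, 0.27468024]), (173.38978576660156, 32.81308364868164), 88.35199737548828)
mat 0.62 (array([0.3716004 , 0.28653973]), (181.180908203125, 88.67401123046875), 83.83783721923828)
[    0     0   155   287 16852] (array([0.11734679, 0.33517993]), (391.76593017578125, 212.46788024902344), 88.27297973632812)
[ 142    0   56  269 5274] (array([0.25911005, 0.346677  ]), (362.426513671875, 65.23435974121094), 84.8216781616211)
[  199     0   133   316 13971] (array([0.39299561, 0.30126385]), (442.9524841308594, 170.2980194091797), 88.27297973632812)
[  468     0   172   295 23520] (array([0.80238599, 0.30825928]), (415.6228332519
[... 474 characters left out ...]
638672, 28.986431121826172), -76.57355976104736)
[ 26 220  48  76 668] (array([0.0248334 , 0.18637747]), (121.12825012207031, 50.38044738769531), -71.14641380310059)
[467 239  39  48 858] (array([0.7144259 , 0.15848854]), (78.19120788574219, 58.96099853515625), -87.73648524284363)
[186 268  30  48 498] (array([0.26648758, 0.12203275]), (82.0394287109375, 43.71554183959961), 77.33551025390625)
[ 233  351  391   45 6642] (array([ 0.64220398, -0.03968916]), (679.62744140625, 88.78076171875), -1.7480010986328125)
mat 0.57 (array([0.34810059, 0.28602478]), (180.29078674316406, 50.009239196777344), 87.06471252441406)
t 18.7 pos [0.47 0.27 0.36] rot [-90.   -0.  -91.7] F [-0.3  0.6  0.5] open 0.866
```

View pics/w3.png

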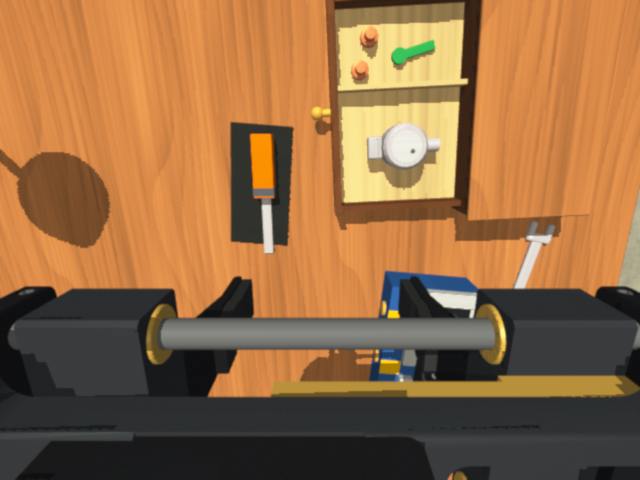

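The stage stands upright mid-bay at (404,146). The lever runs from its rear end at (262,133) to the tip at (268,252) on the mat. Now to refine the lever pose and grasp it.

```bash
cat >> h.py <<'E'
def lever(f,z0=.003):
    """fit lever pose (x,y,yaw) to trace mask with underside at z0"""
    from scipy.optimize import minimize
    d=env.trace(f,'pry_mid')[0];m=d['mask'].astype(np.uint8)
    def sil(p):
        x,y,a=p;o=np.zeros(m.shape,np.uint8);c,s=np.cos(a),np.sin(a)
        for X,Y,H in(((-.045,.045),.015,.022),((.045,.135),.007,.003)):
            L=np.array([(q,r,h) for q in X for r in(-Y,Y) for h in(0,H)])
            u=w2px(f,np.c_[x+c*L[:,0]-s*L[:,1],y+s*L[:,0]+c*L[:,1],L[:,2]+z0])
            cv2.fillConvexPoly(o,cv2.convexHull((u*16).astype(np.int32)),1,shift=4)
        return o
    c,_,ang=rect(f,m,z0+.01);best=None
    for a in np.radians([ang,ang+180]):
        c0=c-.045*np.array([np.cos(a),np.sin(a)])
        x0=np.array([*c0,a/10])
        r=minimize(lambda p:(sil(p*[1,1,10])!=m).sum(),x0,method='Nelder-Mead',options=dict(initial_simplex=x0+np.array([[0,0,0],[.012,0,0],[0,.012,0],[0,0,.01]]),xatol=1e-4))
        if best is None or r.fun<best.fun:best=r
    return best.x[0],best.x[1],(np.degrees(best.x[2]*10)+180)%360-180,best.fun/m.sum(),d['score']
E
python3 - <<'E'
from h import *
f=grab('wrist');print(lever(f))
tip=px2w(f,[[268,252]],.006)[0];rear=px2w(f,[[262,133]],.025)[0];print(tip,rear,np.linalg.norm(tip[:2]-rear[:2]))
s=grab('side');print(lever(s))
a=-91.7
for c in([.38,.318,.02],):
  for z in(.12,.02):
    print(env.inverse_kinematics([c[0],c[1],z],[-90,0,a]))
for z,pp in((.09,0),(.07,-15)): print(env.inverse_kinematics([.488,.10,z],[-90,pp,-6.5]),env.inverse_kinematics([.468,-.066,z],[-90,pp,-6.5]))
E
```

```text
(np.float64(0.380850523318367), np.float64(0.31620152430677817), np.float64(-92.50909382642726), np.float64(0.06646825396825397), 0.7)
[0.37562912 0.18289652 0.006     ] [0.38425967 0.36255968 0.025     ] 0.17987033310022593
(np.float64(0.38116524904695404), np.float64(0.31615758262371013), np.float64(-91.16963573528966), np.float64(0.08128834355828221), 0.81)
[ 5.87381973e+01  1.56077882e+01 -2.56595251e+01  2.54444375e-14
 -4.87326867e+01  1.19561803e+02]
[ 5.87381973e+01  2.42775907e+01 -3.15751297e+01  2.54444375e-14
 -3.41472797e+01  1.19561803e+02]
[ 3.02915082e+01  1.81727053e+01 -2.73296520e+01 -2.54444375e-14
 -4.44976427e+01 -1.26791508e+02] [ 1.17343689e+01  1.60001730e+01 -3.07354335e+01 -2.54444375e-14
 -4.32643935e+01 -1.08234369e+02]
[  32.83094575   14.27644091  -50.47606835   35.38852973  -16.45468537
 -162.62601429] [  13.91046204   12.00786094  -50.43371257   21.27222114  -14.40600329
 -130.43036988]
```

```bash
cat >> h.py <<'E'
JY=-6.6
SLOT={0:np.array([.5570,.0945,.065]),1:np.array([.5467,.0102,.065]),2:np.array([.5367,-.0744,.065])}
GX=0.0; TZ=-.008   # TCP in the lever frame (handle centre origin)
def tool(L): return Ro.from_matrix(L@R([-90,0,0])@R([0,180,0])).as_euler('xyz',degrees=True)
def Lrot(yaw,p): return R([0,-p,yaw])
def pose(slot,ins,p,lift=0.,off=np.zeros(3)):
    """blade underside touching the fulcrum (slot front edge) with the tip 'ins' behind it, pitched up p deg, raised by lift"""
    L=Lrot(JY,p); c=SLOT[slot]+off+[0,0,lift]-L@np.array([.135-ins,0,-.011])
    return c+L@np.array([GX,0,TZ]),tool(L)
E
python3 - <<'E'
from h import *
from scipy.spatial.transform import Rotation as Ro
o=tool(Lrot(-91.9,0));print(o)
print(env.inverse_kinematics([.381,.3162,.006],o).round(1))
for s in(0,1,2):
    for ins,p in((-.02,0),(.066,0),(.066,18)):
        q,oo=pose(s,ins,p);j=env.inverse_kinematics(q,oo);print(s,ins,p,q.round(3),oo.round(1),None if j is None else j.round(1))
E
```

```text
[-90.    0.   88.1]
[ 58.5  25.7 -32.3  -0.  -32.1 -60.4]
0 -0.02 0 [0.403 0.112 0.068] [-90.    0.  173.4] [ 38.   13.4 -39.3   0.  -37.3  45.4]
0 0.066 0 [0.488 0.102 0.068] [-90.    0.  173.4] [ 30.5  20.1 -28.5   0.  -41.4  52.9]
0 0.066 18 [0.491 0.102 0.047] [-90.   18.  173.4] None
1 -0.02 0 [0.393 0.028 0.068] [-90.    0.  173.4] [ 28.   11.3 -42.5   0.  -36.3  55.4]
1 0.066 0 [0.478 0.018 0.068] [-90.    0.  173.4] [ 21.7  18.4 -31.3   0.  -40.2  61.7]
1 0.066 18 [0.481 0.018 0.047] [-90.   18.  173.4] None
2 -0.02 0 [ 0.383 -0.057  0.068] [-90.    0.  173.4] [ 16.   10.7 -43.4   0.  -36.   67.4]
2 0.066 0 [ 0.468 -0.066  0.068] [-90.    0.  173.4] [ 11.7  18.  -32.1   0.  -39.9  71.7]
2 0.066 18 [ 0.471 -0.067  0.047] [-90.   18.  173.4] None
```

```bash
cat >> h.py <<'E'
TILT=12.; TZ=-.0055; GX=-.002
def tool(L): return Ro.from_matrix(L@R([0,TILT,0])@R([-90,0,0])@R([0,180,0])).as_euler('xyz',degrees=True)
E
python3 - <<'E'
from h import *
o=tool(Lrot(-91.9,0));print(o)
for z in (.0085,.15):print(env.inverse_kinematics([.381,.3162,z],o).round(1))
for s in(0,1,2):
    for ins,p in((-.03,0),(.066,0),(.066,18),(.066,22)):
        q,oo=pose(s,ins,p);j=env.inverse_kinematics(q,oo);print(s,ins,p,q.round(3),oo.round(1),None if j is None else j.round(1))
E
```

```text
[-90.  -12.   88.1]
[ 53.4  23.3 -31.9 -15.8 -25.8 -41.6]
[ 53.9  10.1 -25.4  -9.5 -44.8 -49.6]
0 -0.03 0 [0.391 0.114 0.07 ] [-90.  -12.  173.4] [ 32.9  17.8 -29.5  -9.6 -52.4  57. ]
0 0.066 0 [0.486 0.103 0.07 ] [-90.  -12.  173.4] [ 26.3  25.1 -17.6  -7.7 -57.6  61.8]
0 0.066 18 [0.488 0.102 0.048] [-90.    6.  173.4] [ 32.8  19.6 -36.8   7.8 -29.1  43.9]
0 0.066 22 [0.49  0.102 0.044] [-90.   10.  173.4] [ 33.7  18.9 -43.3  18.2 -21.1  33.2]
1 -0.03 0 [0.381 0.029 0.07 ] [-90.  -12.  173.4] [ 23.7  16.  -33.2  -7.7 -51.5  65.1]
1 0.066 0 [0.476 0.018 0.07 ] [-90.  -12.  173.4] [ 18.3  23.7 -20.9  -6.  -56.5  68.9]
1 0.066 18 [0.478 0.018 0.048] [-90.    6.  173.4] [ 23.6  17.9 -39.3   6.5 -27.7  54.2]
1 0.066 22 [0.479 0.018 0.044] [-90.   10.  173.4] [ 24.4  17.2 -45.5  15.6 -19.4  44.6]
2 -0.03 0 [ 0.371 -0.055  0.07 ] [-90.  -12.  173.4] [ 13.1  15.5 -34.9  -5.2 -50.9  74. ]
2 0.066 0 [ 0.466 -0.066  0.07 ] [-90.  -12.  173.4] [  9.4  23.3 -22.4  -4.  -56.   76.5]
2 0.066 18 [ 0.468 -0.066  0.048] [-90.    6.  173.4] [ 13.   17.5 -39.3   4.3 -27.6  66.6]
2 0.066 22 [ 0.469 -0.067  0.044] [-90.   10.  173.4] [ 13.7  16.7 -44.6  10.3 -19.6  60.3]
```

Run:
```python
from h import *
x,y,a=.381,.3162,-91.9
o=tool(Lrot(a,0));g=np.array([x,y,0])+Lrot(a,0)@[GX,0,0]
env.gripper_to(.65)
env.goto([g[0],g[1],.12],o)
f=grab('wrist');print(lever(f))
print(env.move_straight([g[0],g[1],.0085],rate=.08,force_limit=10));st()
env.gripper_to(0.,grasp_force=60);st()
env.move_straight([g[0],g[1],.17],rate=.12);st()
f=grab('wrist','w4')
```

```text
(np.float64(0.38023643932451445), np.float64(0.31661398069815083), np.float64(-91.99186182632155), np.float64(0.04565075212557227), 0.97)
False
t 23.9 pos [0.3813 0.3185 0.009 ] rot [-90.  -12.1  88.1] F [0.5 0.5 0.1] open 0.648
t 24.5 pos [0.381  0.3182 0.0086] rot [-90.  -12.   88.1] F [0.1 1.  1.2] open 0.34
t 26.0 pos [0.3807 0.3178 0.1692] rot [-89.9 -11.9  88.1] F [ 0.1  0.  -1.1] open 0.339
```

View pics/w4.png

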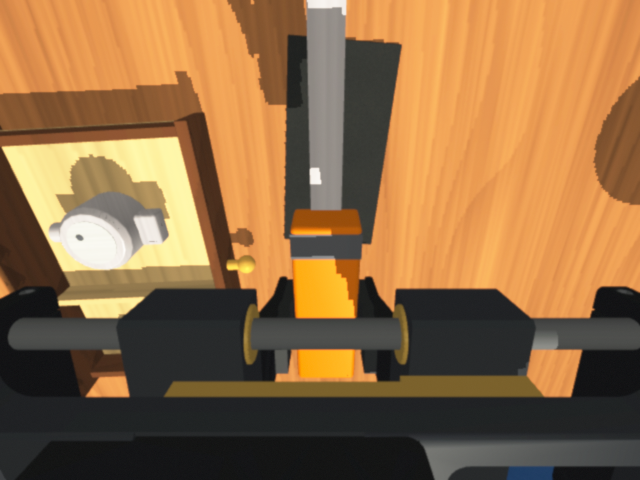

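The lever is held straight, with its handle front top edge at row 234 (columns 292–361) and the blade running up out of the image. I'll compare that with the prediction, then go to slot 0.

```bash
cat >> h.py <<'E'
def leverpose(s=None):
    """assumed lever (handle centre, rot) from TCP"""
    s=s or env.read_state()
    Rt=R(s['tool_rot']);L=Rt@(R([0,TILT,0])@R([-90,0,0])@R([0,180,0])).T
    return np.array(s['position'])-L@np.array([GX,0,TZ]),L
def leverpx(f,pts): 
    c,L=leverpose();return w2px(f,c+np.array(pts)@L.T)
E
python3 - <<'E'
from h import *
f=grab('wrist')
print(leverpx(f,[[.045,.015,.011],[.045,-.015,.011],[.045,.015,-.011],[.045,-.015,-.011],[.135,.007,-.008],[.135,-.007,-.008],[.09,.007,-.008],[.09,-.007,-.008]]).round(0).tolist())
# transfer: lift and go in front of slot 0
q,o=pose(0,-.03,0,lift=.06)
p=env.read_state()['position']
env.goto(q,o);st()
f=grab('wrist','w5')
tip=lambda f:leverpx(f,[[.135,.007,-.008],[.135,-.007,-.008],[.135,.007,-.011]]).round(0).tolist()
print(tip(f));print('slot0 px',w2px(f,SLOT[0]).round(0),[w2px(f,SLOT[0]+R([0,0,JY])@[.0,dy,0]).round(0).tolist() for dy in(-.012,.012)],[w2px(f,SLOT[0]+R([0,0,JY])@[.031,dy,0]).round(0).tolist() for dy in(-.012,.012)])
E
```

```text
[[288.0, 227.0], [361.0, 227.0], [293.0, 206.0], [357.0, 206.0], [303.0, -41.0], [345.0, -41.0], [307.0, 104.0], [342.0, 104.0]]
t 27.7 pos [0.3912 0.1139 0.1305] rot [-90.  -12.  173.4] F [-0.8 -0.2 -0.8] open 0.341
[[307.0, -39.0], [349.0, -39.0], [308.0, -37.0]]
slot0 px [[328. -87.]] [[[354.0, -87.0]], [[302.0, -87.0]]] [[[357.0, -187.0]], [[299.0, -187.0]]]
```

View pics/w5.png

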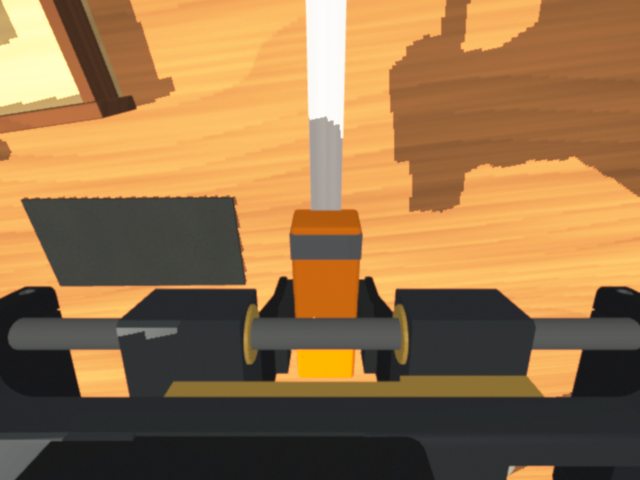

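```bash
sed -i 's/^TILT=12.; TZ=-.0055; GX=-.002/TILT=12.; TZ=-.0055; GX=.0005/' h.py
python3 - <<'E'
from h import *
q,o=pose(0,-.015,0,lift=.002)
env.move_straight(q,rotation=o,rate=.1);st()
s=grab('side');c,L=leverpose()
print('tip pred',w2px(s,c+L@[.135,0,-.008]).round(1),'slot',w2px(s,SLOT[0]).round(1))
u,v=w2px(s,SLOT[0])[0].astype(int)
a=s['image'][v-60:v+60,u-80:u+80];print('crop origin',u-80,v-60)
cv2.imwrite('pics/s5.png',cv2.resize(a,None,fx=5,fy=5,interpolation=cv2.INTER_CUBIC))
E
```

```text
t 28.5 pos [0.4087 0.1118 0.0727] rot [-90.  -12.  173.4] F [ 0.5  0.6 -0.5] open 0.344
tip pred [[305.4 265.2]] slot [[300.8 262.8]]
crop origin 220 202
```

View pics/s5.png

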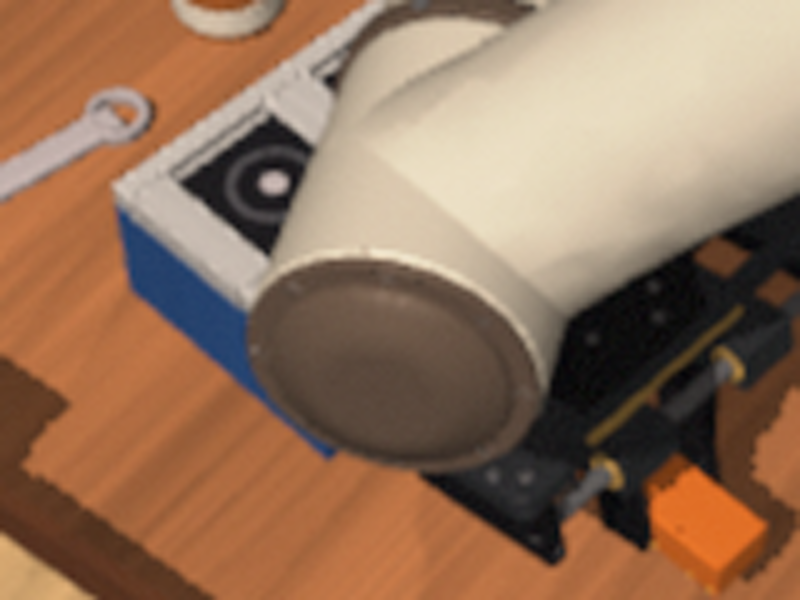

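The wrist hides the tip in this view, so I'll calibrate the height by touching the sill and then insert under force guard.

```bash
cat >> h.py <<'E'
def touch(s,ins=.022,off=np.zeros(3)):
    q,o=pose(s,ins,0,lift=.010,off=off);env.move_straight(q,rotation=o,rate=.1)
    q2,_=pose(s,ins,0,lift=-.008,off=off)
    hit=env.move_straight(q2,rate=.02,force_limit=2.5)
    z=env.read_state()['position'][2]; dz=z-pose(s,ins,0)[0][2]
    print('touch',hit,'dz mm',round(dz*1000,2));st();return dz
E
python3 - <<'E'
from h import *
dz=touch(0)
p=env.read_state()['position']
env.move_straight([p[0],p[1],p[2]+.002],rate=.03)
f=grab('wrist','w6')
off=np.array([0,0,dz])
for ins in(.045,.066):
    q,o=pose(0,ins,0,lift=.002,off=off)
    hit=env.move_straight(q,rotation=o,rate=.04,force_limit=5);print(ins,hit);s=st()
    if hit:break
E
```

```text
touch True dz mm -1.66
t 29.7 pos [0.4449 0.1074 0.0688] rot [-90.  -12.  173.4] F [-1.2  0.5  3. ] open 0.338
0.045 False
t 30.7 pos [0.468  0.1047 0.0707] rot [-90.  -12.  173.4] F [ 0.2 -0.3 -0.6] open 0.342
0.066 False
t 31.4 pos [0.4889 0.1023 0.0707] rot [-90.  -12.  173.4] F [-0.8  0.3 -1.4] open 0.34
```

```bash
cat >> h.py <<'E'
def pry(s,off,ins=.066,pmax=17):
    for p in list(range(0,pmax+1,2))+[pmax]:
        q,o=pose(s,ins,p,off=off);env.move_straight(q,rotation=o,rate=.03)
        e=env.read_state();print(p,'F',np.round(e['force'],1),'T',np.round(e['wrist_torque'],2),'err mm',np.round((np.array(e['position'])-q)*1000,1),round(e['opening'],3))
E
python3 - <<'E'
from h import *
pry(0,np.array([0,0,-.0016]));f=grab('side','s7');f=grab('wrist','w7')
im=cv2.imread('pics/s7.png')[180:300,200:360];im2=cv2.imread('pics/w7.png')
st()
cv2.imwrite('pics/c7.png',np.hstack([cv2.resize(im,(400,300)),cv2.resize(im2,(400,300))]))
E
```

```text
0 F [-1.3 -0.7  4.4] T [-0.19  0.18 -0.02] err mm [-0.1 -0.1  0.9] 0.339
2 F [ 0.9 -0.6  3.9] T [-0.41 -0.38  0.02] err mm [0.6 0.1 0.8] 0.336
4 F [ 0.7 -0.3  5.1] T [-0.38 -0.56 -0.04] err mm [0.8 0.2 0.7] 0.342
6 F [ 0.6 -1.1  6.9] T [-0.35 -0.31 -0.04] err mm [1.1 0.2 1. ] 0.343
8 F [-1.  -0.6  6.4] T [-0.26  0.03  0.03] err mm [-0.   0.   0.5] 0.341
10 F [-0.6  0.1  6.6] T [-0.29 -0.06  0.02] err mm [0.3 0.1 0.5] 0.338
12 F [-1.  -0.2  5.7] T [-0.28 -0.11 -0.07] err mm [0.2 0.1 0.4] 0.341
14 F [-0.9 -1.2  5.1] T [-0.27  0.03 -0.08] err mm [0.2 0.1 0.4] 0.34
16 F [-0.9  0.5  5.7] T [-0.21  0.07  0.01] err mm [0.2 0.1 0.3] 0.341
17 F [-0.8 -0.1  6.2] T [-0.11  0.16  0.02] err mm [0.2 0.1 0.3] 0.337
t 34.0 pos [0.4906 0.1023 0.0489] rot [-90.    5.  173.4] F [-0.9 -0.8  6.4] open 0.343
```

View pics/c7.png

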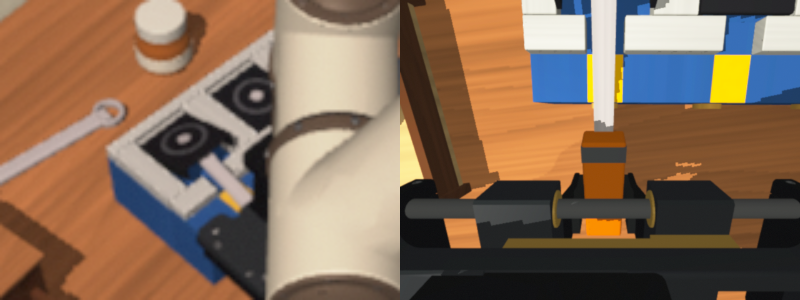

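Run:
```python
import cv2
im=cv2.imread('pics/s7.png')[210:290,235:335]
cv2.imwrite('pics/c7b.png',cv2.resize(im,(750,600),interpolation=cv2.INTER_CUBIC))
```

```text
(no output)
```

View pics/c7b.png

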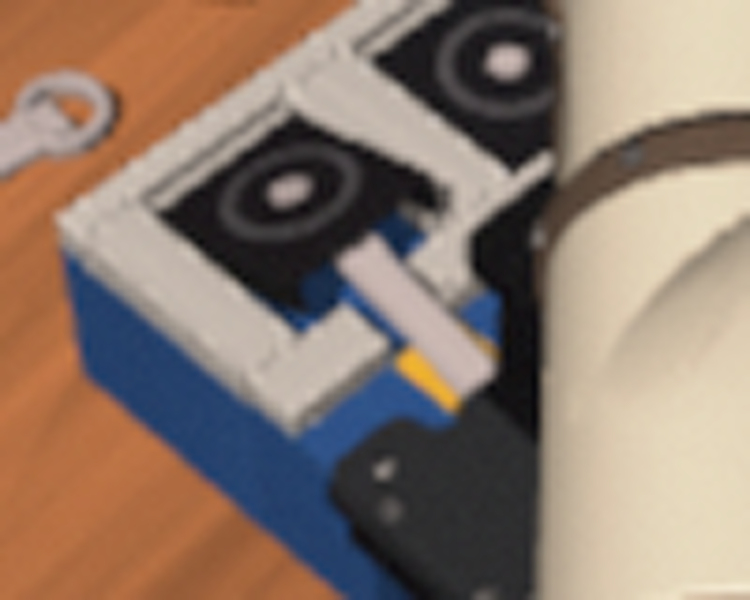

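The cover front has lifted and the blade runs under it, so nest 0 is sprung. I'll withdraw along the blade and go on to nest 1.

```bash
cat >> h.py <<'E'
def retract(s,off,p=13):
    for ins in(.066,.02,-.02):
        q,o=pose(s,ins,p,off=off,lift=.001);env.move_straight(q,rotation=o,rate=.06)
    q,o=pose(s,-.03,0,off=off,lift=.03);env.move_straight(q,rotation=o,rate=.12)
    st()
def insert(s,dz):
    off=np.array([0,0,dz]);ok=True
    p=env.read_state()['position'];env.move_straight([p[0],p[1],p[2]+.002],rate=.03)
    for ins in(.045,.066):
        q,o=pose(s,ins,0,lift=.0015,off=off)
        hit=env.move_straight(q,rotation=o,rate=.04,force_limit=5)
        if hit: print('HIT',ins);st();ok=False;break
    st();return ok,off
E
python3 - <<'E'
from h import *
retract(0,np.array([0,0,-.0016]))
q,o=pose(1,-.03,0,lift=.03);env.move_straight(q,rotation=o,rate=.15)
f=grab('side','s8');g=grab('wrist','w8')
print(leverpx(g,[[.045,.015,.011],[.045,-.015,.011]]).round(0).tolist())
a=f['image'][200:290,230:350];cv2.imwrite('pics/c8.png',np.hstack([cv2.resize(a,(400,300)),cv2.resize(g['image'],(400,300))]))
dz=touch(1);ok,off=insert(1,dz)
if ok: pry(1,off)
E
```

```text
t 36.7 pos [0.3931 0.113  0.0984] rot [-90.  -12.  173.3] F [-0.7 -0.5 -0.7] open 0.337
[[291.0, 233.0], [364.0, 233.0]]
touch True dz mm -1.82
t 38.8 pos [0.4347 0.0231 0.0687] rot [-90.  -12.  173.4] F [-1.6  0.5  4.2] open 0.334
t 40.5 pos [0.4796 0.0181 0.0702] rot [-90.  -11.9 173.4] F [ 1.3 -1.3  1.4] open 0.34
0 F [-0.8 -0.9  5.8] T [-0.3  -0.19 -0.04] err mm [0.8 0.  0.8] 0.337
2 F [ 1.3 -1.1  4.4] T [-0.5  -0.63 -0.03] err mm [1.  0.1 0.9] 0.337
4 F [-0.1 -0.6  5.1] T [-0.31 -0.46 -0.02] err mm [0.9 0.2 0.8] 0.337
6 F [ 0.1 -0.5  7.8] T [-0.36 -0.15 -0.  ] err mm [1.1 0.2 1.2] 0.339
8 F [-1.1 -0.5  6.7] T [-0.17  0.04  0.03] err mm [0.  0.  0.6] 0.339
10 F [-0.5 -0.6  6.2] T [-0.26 -0.02 -0.06] err mm [0.3 0.1 0.6] 0.34
12 F [-0.9  0.2  5.9] T [-0.3   0.03 -0.04] err mm [0.2 0.1 0.5] 0.339
14 F [-1.1 -0.2  6. ] T [-0.22  0.08 -0.03] err mm [0.1 0.1 0.4] 0.338
16 F [-0.9 -0.6  5.3] T [-0.23  0.15 -0.05] err mm [0.1 0.1 0.4] 0.338
17 F [-1.9  0.4  6.2] T [-0.16  0.18  0.01] err mm [0.1 0.1 0.4] 0.34
```

View pics/c8.png

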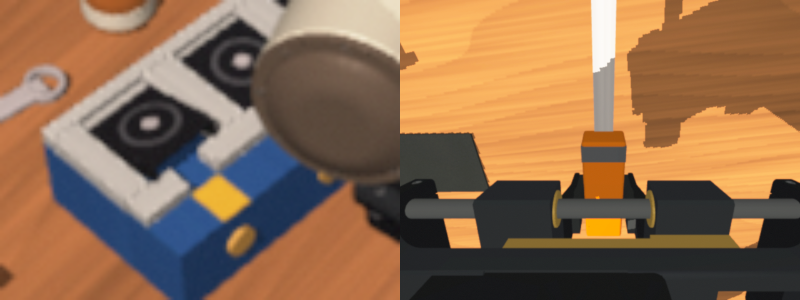

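The lever grip is unchanged, with the handle edge at row 233 as predicted. Nest 1 shows the same release signature. I'll do nest 2 next.

Run:
```python
from h import *
retract(1,np.array([0,0,-.0018]))
q,o=pose(2,-.03,0,lift=.03);env.move_straight(q,rotation=o,rate=.15)
g=grab('wrist','w9')
dz=touch(2);ok,off=insert(2,dz)
if ok:
    pry(2,off);retract(2,off)
    p=env.read_state()['position'];
    f=grab('side','s9')
    q,o=pose(2,-.03,0,lift=.12);env.move_straight(q,rotation=o,rate=.2)
    q,o=pose(1,-.06,0,lift=.22);env.move_straight(q,rotation=o,rate=.2)
    f=grab('side','s10');g=grab('wrist','w10')
    a=f['image'][170:290,235:395]
    cv2.imwrite('pics/c10.png',np.vstack([cv2.resize(a,(480,360),interpolation=cv2.INTER_CUBIC),cv2.resize(g['image'][:240],(480,180))]))
    st()
```

```text
t 45.6 pos [0.3829 0.0289 0.0982] rot [-90.  -12.  173.4] F [-0.2 -0.5  0. ] open 0.338
touch True dz mm -1.81
t 47.7 pos [ 0.4247 -0.0615  0.0687] rot [-90.  -12.  173.4] F [-0.8 -0.1  4.1] open 0.339
t 49.4 pos [ 0.4697 -0.0666  0.0702] rot [-90.  -11.9 173.4] F [ 0.3 -0.4  0.8] open 0.339
0 F [-0.   0.4  6.2] T [-0.22 -0.28  0.01] err mm [ 0.8 -0.1  0.8] 0.338
2 F [ 1.6 -0.7  4.2] T [-0.33 -0.59 -0.03] err mm [ 1.  -0.   0.8] 0.336
4 F [-0.1  0.4  5.3] T [-0.26 -0.45 -0.01] err mm [1.  0.  0.8] 0.34
6 F [-0.1 -0.2  8.3] T [-0.25 -0.11  0.  ] err mm [ 1.2 -0.   1.2] 0.341
8 F [-0.6  0.1  5. ] T [-0.23 -0.21 -0.08] err mm [0.8 0.1 0.8] 0.34
10 F [-1.1 -0.6  6.1] T [-0.16 -0.03 -0.04] err mm [0.5 0.  0.7] 0.338
12 F [-0.8 -0.5  6.4] T [-0.11  0.08 -0.03] err mm [0.2 0.  0.6] 0.344
14 F [-1.1 -0.4  7. ] T [-0.16  0.24 -0.02] err mm [-0.1 -0.   0.5] 0.337
16 F [-2.5  0.1  6.9] T [-0.09  0.3  -0.05] err mm [-0.3 -0.   0.3] 0.338
17 F [-1.8 -0.2  6.7] T [-0.12  0.37  0.02] err mm [-0.3 -0.   0.2] 0.344
t 54.6 pos [ 0.3728 -0.0556  0.0982] rot [-90.  -12.  173.4] F [-0.3 -0.3 -1.6] open 0.339
t 56.2 pos [0.3529 0.0319 0.2891] rot [-89.9 -12.2 173.3] F [ 0.3  0.6 -1.2] open 0.338
```

View pics/c10.png

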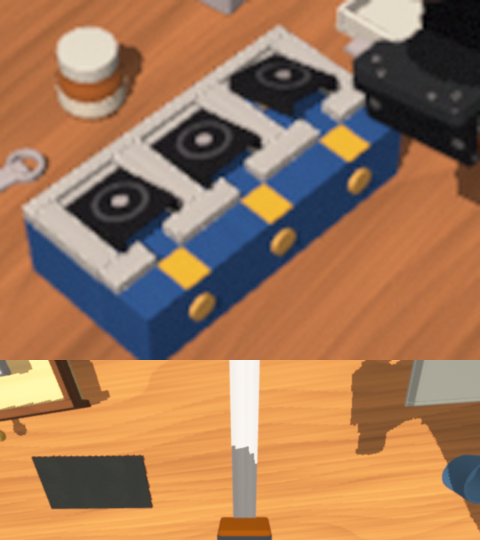

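In the side crop all three covers sit clear of the front walls. I'll check the tilts numerically by fitting the tilted plate outline to the dark pixels.

```bash
cat >> h.py <<'E'
def tilt(f,s):
    """fit tilt (rad) and small shift of cover in nest s about its rear edge, from dark pixels"""
    J=R([0,0,JY]);rear=SLOT[s]+J@[.116,0,0]
    dark=((f['image'].max(2)<75)).astype(np.uint8)
    dark=cv2.morphologyEx(dark,cv2.MORPH_CLOSE,np.ones((5,5)))
    res=[]
    for th in np.arange(0,.36,.04):
        for dx in(-.012,-.008,-.004,0,.004):
            T=lambda X,Y,Z:rear+J@np.array([dx-X*np.cos(th)-(Z)*np.sin(th)*0,Y,-.003+X*np.sin(th)+Z*np.cos(th)])
            P=np.array([T(x,y,.014) for x,y in((0,-.028),(.064,-.028),(.064,.028),(0,.028))])
            o=np.zeros(dark.shape,np.uint8);cv2.fillConvexPoly(o,(w2px(f,P)*16).astype(np.int32),1,shift=4)
            ring=cv2.dilate(o,np.ones((7,7)))-o
            res.append((dark[o>0].mean()-dark[ring>0].mean(),round(th,2),dx))
    return [(round(float(a),2),float(b),c) for a,b,c in sorted(res,reverse=True)[:3]],round(max(r[0] for r in res if r[1]==0),2)
E
python3 - <<'E'
from h import *
f=grab('side');f0=dict(f);f0['image']=cv2.imread('pics/side0.png')
for s in(0,1,2):print(s,'start',tilt(f0,s),'now',tilt(f,s))
E
```

```text
0 start ([(0.89, 0.04, -0.004), (0.88, 0.08, -0.004), (0.88, 0.0, -0.004)], np.float64(0.88)) now ([(0.88, 0.16, -0.008), (0.88, 0.12, -0.004), (0.88, 0.2, -0.008)], np.float64(0.8))
1 start ([(0.89, 0.04, -0.004), (0.89, 0.0, -0.004), (0.88, 0.08, -0.004)], np.float64(0.89)) now ([(0.88, 0.12, -0.004), (0.87, 0.16, -0.004), (0.86, 0.08, -0.004)], np.float64(0.79))
2 start ([(0.89, 0.04, -0.004), (0.87, 0.0, -0.004), (0.86, 0.08, -0.004)], np.float64(0.87)) now ([(0.82, 0.12, 0), (0.82, 0.16, 0), (0.82, 0.2, -0.004)], np.float64(0.74))
```

All three covers are sprung (tilt 0.12–0.16 rad against about 0.04 at the start). The lever goes back on the mat next.

Run:
```python
from h import *
x,y,a=.379,.323,-94
o=tool(Lrot(a,0));g=np.array([x,y,0])+Lrot(a,0)@[GX,0,0]
env.goto([g[0],g[1],.17],o)
print(env.move_straight([g[0],g[1],.014],rate=.12));
print(env.move_straight([g[0],g[1],.006],rate=.02,force_limit=3));st()
env.gripper_to(.5);st()
env.move_straight([g[0],g[1],.16],rate=.15)
f=grab('wrist');print('lever',lever(f))
env.goto([0.44,0.03,.32],[-90,0,173.4])
g=grab('wrist','w11');f=grab('side');t=grab('top')
print(lever(f));print('stage',stage(f))
for s in(0,1,2):print(tilt(f,s))
print(stage(t)); st()
cv2.imwrite('pics/c11.png',np.vstack([np.hstack([cv2.resize(g['image'][:200],(400,125)),cv2.resize(t['image'][60:400,100:600],(400,125))]),cv2.resize(f['image'][170:470,120:420],(800,450))]))
```

```text
False
True
t 59.7 pos [0.3792 0.3228 0.0086] rot [-90.  -12.1  86. ] F [-1.  -0.6  4.8] open 0.339
t 60.3 pos [0.3786 0.3221 0.0077] rot [-90. -12.  86.] F [-0.  0.  0.] open 0.497
lever (np.float64(0.3786476892743177), np.float64(0.32141617140362005), np.float64(-93.93086268117406), np.float64(0.056733919641317465), 0.7)
(np.float64(0.3804551526050074), np.float64(0.32134307159609365), np.float64(-93.5698841571687), np.float64(0.06511627906976744), 0.75)
stage (np.float64(0.5818915052973346), np.float64(0.33681335030722115), np.float64(-1.2047594688510574), np.float64(0.12354521038495972), 0.76)
([(0.88, 0.16, -0.004), (0.88, 0.12, -0.004), (0.88, 0.2, -0.008)], np.float64(0.8))
([(0.88, 0.12, -0.004), (0.87, 0.16, -0.004), (0.87, 0.08, -0.004)], np.float64(0.8))
([(0.83, 0.16, 0), (0.82, 0.2, 0), (0.82, 0.12, 0)], np.float64(0.74))
(np.float64(0.5781605944268627), np.float64(0.3400343656713993), np.float64(0.8353720564407906), np.float64(0.12727272727272726), 0.78)
t 63.6 pos [0.44   0.0302 0.3198] rot [-90.   -0.  173.4] F [0.5 0.3 1.5] open 0.502
```

View pics/c11.png

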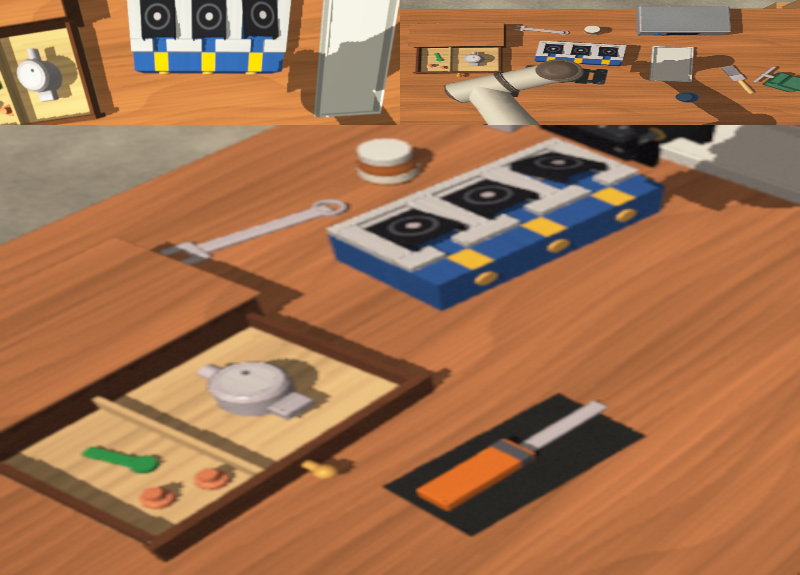

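The stage, lever, fittings and venturi are all in good order, and the three covers stand tilted. Next come the covers, after checking tray geometry and reachability.

```bash
cat >> h.py <<'E'
TRAY=np.array([.546,-.2835]);TY=-2.9
def ctool(yaw,p): return Ro.from_matrix(Lrot(yaw,p)@R([-90,0,0])).as_euler('xyz',degrees=True)
def tpos(off,z,d=-.021,ty=0.): return np.r_[TRAY+(R([0,0,TY])@[off+d,ty,0])[:2],z]
def npos(s,z,d=.064): return np.r_[(SLOT[s]+R([0,0,JY])@[d,0,0])[:2],z]
E
python3 - <<'E'
from h import *
env.goto([0.42,-.2,.34],[-90,0,-4])
g=grab('wrist');f=grab('side')
for ff in(g,f):
    for d in env.trace(ff,'tray')[:1]:
        for z in(.025,):print(d['score'],rect(ff,d['mask'],z))
print(env.search_frame(g,'tray')[:1])
# white tray mask floor from wrist
for off in(-.07,.003,.076):
    for p in(0,8,11.5):
        j=env.inverse_kinematics(tpos(off,.011),ctool(TY,p));print(off,p,None if j is None else j.round(1))
for s in range(3):print(env.inverse_kinematics(npos(s,.078),ctool(JY,0)).round(1))
E
```

```text
0.65 (array([ 0.51098224, -0.28498483]), (180.8092041015625, 132.93580627441406), -2.8820114135742188)
0.65 (array([ 0.54325983, -0.27798944]), (248.8720245361328, 151.14178466796875), -3.8629608154296875)
[{'xyz': [0.4985, -0.2782, 0.0096], 'score': 0.66}]
-0.07 0 [-14.1  27.8 -26.6  -0.  -35.6 -78.8]
-0.07 8 [-15.1  25.5 -30.5  -3.8 -26.2 -74.4]
-0.07 11.5 [-15.7  24.8 -31.7  -6.7 -22.4 -71.3]
0.003 0 [-12.7  32.4 -17.   -0.  -40.6 -80.2]
0.003 8 [-13.5  29.9 -21.7  -2.9 -30.5 -77. ]
0.003 11.5 [-13.9  29.1 -23.4  -4.9 -26.3 -74.8]
0.076 0 [-11.6  37.3  -6.6  -0.  -46.1 -81.3]
0.076 8 [-12.2  34.6 -12.1  -2.2 -35.5 -79. ]
0.076 11.5 [-12.5  33.6 -14.2  -3.7 -30.9 -77.4]
[  22.8   29.7   -9.6   -0.   -50.7 -119.4]
[  15.4   28.3  -12.1   -0.   -49.6 -112. ]
[   7.5   27.9  -12.8   -0.   -49.3 -104.1]
```

```bash
sed -i 's/^TRAY=.*;TY/TRAY=np.array([.546,-.2848]);TY/' h.py
cat >> h.py <<'E'
def pick(s,d=.064,zmin=.0775):
    o=ctool(JY,0);env.gripper_to(.8)
    env.goto(npos(s,.15,d),o);env.move_straight(npos(s,.092,d),rate=.15)
    hit=env.move_straight(npos(s,zmin,d),rate=.03,force_limit=4);e=st()
    print('hit',hit)
    if hit: env.move_straight(npos(s,e['position'][2]+.001,d),rate=.03)
    env.gripper_to(0.,grasp_force=30);st()
E
python3 - <<'E'
from h import *
pick(2)
env.move_straight(npos(2,.17),rate=.08);st()
g=grab('wrist','w12');f=grab('side');print(tilt(f,1),tilt(f,0))
E
```

```text
t 69.1 pos [ 0.6003 -0.0818  0.0774] rot [-90.    0.   -6.6] F [ 0.1  1.4 -0.3] open 0.798
hit False
t 69.5 pos [ 0.6005 -0.0818  0.0777] rot [-90.   -0.   -6.6] F [ 0.4  0.2 -0.1] open 0.647
t 70.8 pos [ 0.5999 -0.0818  0.1692] rot [-90.    0.1  -6.6] F [-0.5  0.2 -1.8] open 0.65
([(0.87, 0.12, -0.004), (0.86, 0.16, -0.004), (0.85, 0.08, -0.004)], np.float64(0.78)) ([(0.88, 0.16, -0.004), (0.87, 0.12, -0.004), (0.87, 0.2, -0.008)], np.float64(0.79))
```

View pics/w12.png

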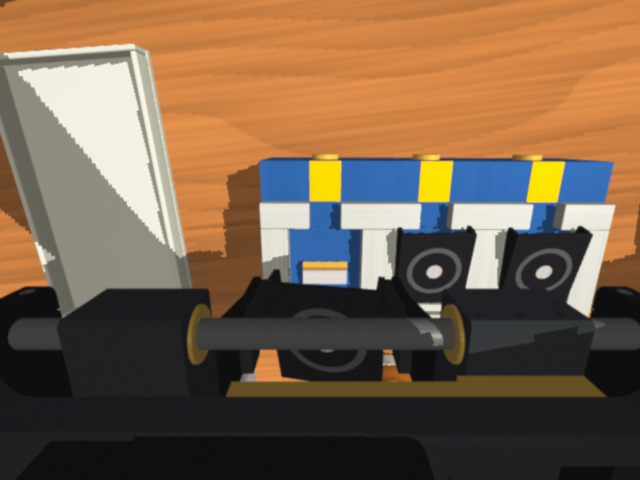

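The cover is held squarely, and nests 1 and 0 are still tilted. I'll lay it at the far end of the tray.

```bash
cat >> h.py <<'E'
def place(off,p=11.):
    o=ctool(TY,p)
    env.move_straight(tpos(off,.13),rotation=o,rate=.2);st()
    env.move_straight(tpos(off,.025),rate=.12)
    hit=env.move_straight(tpos(off,.0085),rate=.02,force_limit=2.5);e=st();print('contact',hit)
    env.gripper_to(.78);env.dwell(.1)
    env.move_straight(tpos(off,.13),rate=.15);st()
def traycov(f):
    d=env.trace(f,'tray');m=np.zeros(f['image'].shape[:2],np.uint8)
    J=R([0,0,TY]);P=np.array([np.r_[TRAY,0.019]+J@[x,y,0] for x,y in((-.12,-.065),(.12,-.065),(.12,.065),(-.12,.065))])
    cv2.fillConvexPoly(m,w2px(f,P).astype(np.int32),1)
    g=((f['image'].max(2)<60)&(m>0)).astype(np.uint8)
    g=cv2.morphologyEx(cv2.morphologyEx(g,cv2.MORPH_CLOSE,np.ones((5,5))),cv2.MORPH_OPEN,np.ones((3,3)))
    n,l,s,_=cv2.connectedComponentsWithStats(g)
    return [(lambda r:(((R([0,0,-TY])[:2,:2]@(r[0]-TRAY))*1000).round(1).tolist(),np.round(r[1],0).tolist(),round(r[2],1)))(rect(f,l==i,.019)) for i in range(1,n) if s[i,4]>60]
E
python3 - <<'E'
from h import *
place(.076)
env.goto(npos(1,.17),ctool(JY,0))
f=grab('side');t=grab('top');w=grab('wrist');print('s',traycov(f));print('t',traycov(t));print('w',traycov(w))
E
```

```text
t 72.1 pos [ 0.6011 -0.2871  0.1302] rot [-90.  -11.   -2.9] F [ 0.1 -0.2 -0.6] open 0.643
t 73.8 pos [ 0.6006 -0.2875  0.0095] rot [-90.  -10.9  -2.9] F [-1.4  0.9  3.6] open 0.643
contact True
t 75.5 pos [ 0.6001 -0.2873  0.1288] rot [-89.9 -10.7  -3. ] F [ 0.2  0.3 -0. ] open 0.779
s [([67.7, 12.0], [65.0, 63.0], 0.5)]
t [([70.3, 5.5], [62.0, 56.0], 0.1)]
w [([77.8, 8.5], [112.0, 85.0], 87.3)]
```

Run:
```python
from h import *
f=grab('side');print(tilt(f,0))
pick(1)
env.move_straight(npos(1,.17),rate=.08);e=st()
if .6<e['opening']<.69:
    place(.003)
    env.goto(npos(0,.17),ctool(JY,0))
    f=grab('side');t=grab('top');print('s',traycov(f));print('t',traycov(t))
    pick(0);env.move_straight(npos(0,.17),rate=.08);e=st()
```

```text
([(0.87, 0.16, -0.008), (0.87, 0.12, -0.004), (0.87, 0.2, -0.008)], np.float64(0.8))
t 78.6 pos [0.6103 0.0028 0.0774] rot [-90.    0.   -6.6] F [ 0.3  0.1 -0.5] open 0.8
hit False
t 79.1 pos [0.6102 0.0027 0.0776] rot [-90.    0.   -6.6] F [-0.6 -0.1  1. ] open 0.639
t 80.4 pos [0.6099 0.0028 0.1692] rot [-90.    0.1  -6.6] F [-0.1  0.5 -0.9] open 0.64
t 82.0 pos [ 0.5282 -0.2835  0.1301] rot [-90.  -11.   -2.9] F [-0.4  0.4 -1.7] open 0.639
t 83.7 pos [ 0.5277 -0.2838  0.0105] rot [-90.  -11.   -2.9] F [-0.8  0.6  4.5] open 0.638
contact True
t 85.3 pos [ 0.5272 -0.2836  0.129 ] rot [-89.9 -10.8  -3. ] F [-0.2  0.4 -0.2] open 0.781
s [([31.1, 9.7], [136.0, 65.0], -1.3)]
t [([34.6, 3.5], [134.0, 56.0], 0.1)]
t 88.7 pos [0.6206 0.0872 0.0774] rot [-90.    0.   -6.6] F [ 1.4 -0.5  0. ] open 0.799
hit False
t 89.1 pos [0.6206 0.0871 0.0776] rot [-90.   -0.   -6.6] F [0.3 0.5 0.3] open 0.64
t 90.4 pos [0.6202 0.0871 0.1692] rot [-90.    0.1  -6.6] F [-0.6 -0.1  0.3] open 0.638
```

Run:
```python
from h import *
place(-.068)
p=env.read_state()['position'];env.move_straight([p[0],p[1],.25],rate=.2)
env.goto([.40,-.10,.36],[-90,0,-4])
f=grab('side','s13');t=grab('top','t13');w=grab('wrist','w13');print('s',traycov(f));print('t',traycov(t));print('w',traycov(w))
print('lever',lever(f),'stage',stage(f))
for n in['pot','brush','jar','spanner']: print(n,[(np.round(d['xyz'],3).tolist(),round(d['score'],2)) for d in env.search_frame(f,n)][:1])
st()
a=f['image'];b=t['image'][160:290,395:485]
v=np.vstack([np.hstack([cv2.resize(a[130:230,330:470],(420,300)),cv2.resize(b,(380,300))]),np.hstack([cv2.resize(a[170:470,110:410],(300,300)),cv2.resize(w['image'][:300],(500,300))])])
cv2.imwrite('pics/c13.png',v)
```

```text
t 92.6 pos [ 0.4574 -0.2799  0.1301] rot [-90.  -11.   -2.9] F [-0.5  0.5  0.3] open 0.635
t 94.3 pos [ 0.4568 -0.2803  0.0105] rot [-90.  -11.   -2.9] F [-1.1  0.   4.9] open 0.638
contact True
t 95.9 pos [ 0.4564 -0.28    0.1291] rot [-89.9 -10.8  -3. ] F [0.9 0.2 0.6] open 0.78
s [([-4.6, 8.7], [207.0, 65.0], -1.3)]
t [([-8.7, 4.8], [223.0, 61.0], -3.1)]
w [([-73.8, 2.6], [58.0, 57.0], -4.1), ([4.5, 20.2], [91.0, 74.0], 85.9), ([1.4, -57.3], [30.0, 19.0], -4.0), ([108.6, -16.3], [101.0, 23.0], 85.9)]
lever (np.float64(0.38090829302903695), np.float64(0.3197460076529819), np.float64(-94.41839601050935), np.float64(0.09900990099009901), 0.9) stage (np.float64(0.5825246553419692), np.float64(0.3358692197836507), np.float64(-0.33920687009625977), np.float64(0.09415867480383609), 0.75)
pot [([0.324, -0.328, 0.044], 0.93)]
brush [([0.452, -0.485, 0.018], 0.79)]
jar [([0.768, -0.026, 0.052], 0.68)]
spanner [([0.781, 0.138, 0.012], 0.73)]
t 98.1 pos [ 0.4    -0.1001  0.36  ] rot [-90.   0.  -4.] F [-0.9 -1.5  0.2] open 0.778
```

View pics/c13.png

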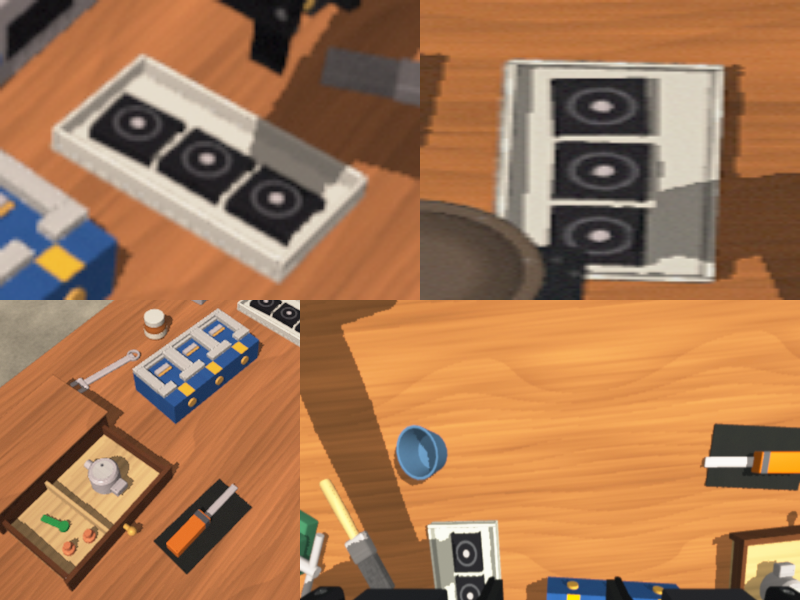

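The last picture shows all three covers flat, ring side up, in a row in the tray. The nests are empty, the stage is upright in the bay, and the lever lies flat on its mat. I'm handing in the job.

Run:
```python
from h import *
env.dwell(.3);print(env.close_job())
```

```text
the job is handed in; nothing more can be done
None
```

The job is done and handed in at about 98 s of the 210 s allowed. I took no pictures after hand-in, and it reports no verdict.

**What I did**
- **Stage:** I moved the chrome body into the empty bay of the drawer, standing upright.
- **Covers:** I pried up all three with the lever on the sills, pitched to 17°. I then lifted each one out and laid it in the tray.
- **Lever:** I put it back on its mat before lifting any cover out.

**Last checks**
- **Covers:** All three lie flat, right way up, in a row in the tray, and the nests are empty. They may sit a few millimetres off the tray's centre line. In this last check the side and top cameras put the offset at 9 and 5 mm, both well inside the walls.
- **Stage and lever:** The stage is upright in mid-bay, and the lever is flat with its handle's centre over the mat.
- **Other things:** The pot, brush, jar and spanner are within 5 mm of their first readings. The venturi and fittings look untouched, judged by eye only.

**What disagreed:** After the prying, my fit gave cover tilts of 0.12–0.16 rad, a little under the expected 0.2. Two of the network-based fits were wrong because the arm was in the way or the match was poor: one top-camera stage fit and the last wrist-camera tray fit. I ignored those in favour of the other cameras.

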